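Bring the middle-sized dispersing tool upright into the beaker

ROBOT

A 6-joint arm with a two-finger parallel gripper is mounted at the origin on a cart in front of the work surface, level with it; the furniture and walls round the work are solid. World frame = base frame: x ahead of the robot, y to its left, z up, the work surface at z = 0. Lengths are in m, angles in rad, forces in N, time in s.
With the tool pointing down it reaches from about 0.3 to 0.875 m from the base axis. Payload 6.4 kg.
Tool frame: the origin (TCP) lies at the very end of the fingers, on their centre line; the grasp point (between the pads) lies ctrl.grip_point_offset behind it (ctrl.grip_point_offset is the distance from the TCP to the grasp point, in m); z points along the fingers, x is the direction in which the jaws open and shut, and the axes are right-handed (so a half turn about z gives the same grasp; the last joint's range is limited). The gripper opens to 85 mm and grips with 20 to 120 N. Pads are 22 mm wide; open, the fingers measure 114 mm over their backs; the gripper's body (76 mm by 85 mm) begins 54 mm behind the grasp point. The pads swing forward as they close: fully open they stand 13 mm farther back than shut.
Start: joints at [1.021, 0.181, 1.607, -0, 1.354, -0.206], TCP at [0.194, 0.541, 0.231] pointing down, gripper open.
Joint ranges: [-2.99, 2.99], [-0.89, 2.07], [0.3, 2.58], [-1.14, 4.28], [0, 2.63], [-3.12, 3.12]. Speed limits (rad/s): [2.57, 2.57, 3.01, 3.14, 3.14, 3.14].

INTERFACE

Orientations are given as a unit quaternion [w, x, y, z].
In Python, from bench import get_obs, viewer, workorder, ctrl gives the robot as it stands. The module is installed in compiled form; this text tells all that it offers.
- The arm moves only by the tool move_arm, never from a script. Its argument "increments" is a list of rows, each an object of numbers: "tx", "ty", "tz": the shift along the tool's x, y, z in m; "turn": the turn about the tool's z in degrees. A call has 1 to 20 rows; each row is the pose to reach, as a shift and turn from the pose commanded when the call began, along the tool's axes at that moment; what a row does not reach only later rows make up. A row lasts 1/12 s, in which the tool goes at most 41.7 mm and 7.16 degrees, less where a joint would pass 70% of its speed; a pose out of reach is approached as far as the arm can. A call with a gripper value outside its range is refused whole. "gripper" is the opening, from 0 (shut) to 1 (fully open), set as the call begins (left out, the last holds). The fingers move at their own pace and stop on an object; the grip force is fixed at half the most. Time passes only in rows, so rows that repeat a pose let the fingers close. It gives the time, the measured TCP pose, the force and the opening at its end, in the units of the state.
- get_obs(): the state, without advancing time (a new reading comes with each control period).
- viewer.camera(name): name is "side" or "top"; returns (picture, depth): 384x512x3 uint8, red, green, blue; 384x512 float32, m along the optical axis (not along the pixel's ray), 0 where there is no reading.
- viewer.get_calibration(name): a dict with "intrinsics" (3x3 intrinsics, pixels), "k1" (the pictures are not rectified: a ray, as slopes to the right and down, at radius r is drawn at 1 + k1 r^2 times it, then the intrinsics apply), "origin" and "attitude" of the camera in the world. Camera axes: x right, y up, looking along -z (the intrinsics and any distortion apply to the point x, -y, -z); pixel columns grow to the right and rows downward; lengths in m; the calibration is good to about 2 mm. A picture is of the moment at which its call begins. get_calibration takes no time and is no camera call.
- workorder.hand_in(): hands the job in, once; it reports no verdict.
The state is a dict: "time_s": time; "q": joint angles; "dq": joint speeds; "joint_efforts": joint torques, N m; "eef_pos": TCP position; "eef_rot": TCP orientation; "wrist_force": force on the tool from outside, world axes, zero at the start; "torque": the same for the moment, N m; "opening": opening from 0.0 (shut) to 1.0 (fully open).
Only numpy, scipy, OpenCV 4.12 (cv2) and the standard library are available. Lean on these libraries where they do the work, as an engineer would, in place of code of your own. Each camera call takes 0.05 s, during which the arm holds its last target.

TASK

Of the three look-alike dispersing tools in the slanted stand, draw out the one of middle thickness, turn it upright with its slotted steel end down, and hold it with that end inside the empty beaker beside the stand, at least 2 cm below the rim, touching neither wall nor bottom. Finish while still holding it steady there in the gripper. Leave the other two tools in the stand and the beaker and everything else where they stand.

Things in the scene. Friction and masses are not known exactly. Their poses are not given: they have to be found in the camera images.
- stand: Fixed aluminium stand, base 120 x 232 x 8 mm, origin at the centre of its underside on the worktop. y: along the row of three places (at y = +80, 0, -80 mm); x: to the back, away from the robot. Each place is a V cradle, 85 mm long, in which a tool leans 40 degrees (0.70 rad) from vertical, top end towards +x, tip on a stop plate. Highest part: 97 mm above the worktop.
- stand_bar (a point): Middle of a 6 mm steel bar along the stand's y, crossing in front of (over) the three shafts 58 mm up the cradles from the stop plate. It keeps the tools in: draw a tool upward along its own axis by 70 mm or more before moving it aside.
- tool_thin: Straight round dispersing tool, steel shaft below, black head, short steel stub on top: the THIN one: shaft 10 mm in diameter, head 14 mm. Origin on its axis in the head, a good place to grip: 139.8 mm above the tip, 36 mm below the stub's end; in the stand 138 mm above the worktop (stub's end 174 mm). z axis: from tip to head; y axis: along the stand's y at first. May stand in any place. A look-alike that must stay in the stand.
- tool_medium: Straight round dispersing tool, steel shaft below, black head, short steel stub on top: the MIDDLE-SIZED one: shaft 16 mm in diameter, head 20 mm. Origin on its axis in the head, a good place to grip: 144.9 mm above the tip, 36 mm below the stub's end; in the stand 144 mm above the worktop (stub's end 180 mm). z axis: from tip to head; y axis: along the stand's y at first. May stand in any place. The one to take. About 0.11 kg.
- tool_medium_tip (a point): Centre of the lower end face (slotted working tip) of the middle-sized tool, on its axis.
- tool_thick: Straight round dispersing tool, steel shaft below, black head, short steel stub on top: the THICK one: shaft 22 mm in diameter, head 26 mm. Origin on its axis in the head, a good place to grip: 149.9 mm above the tip, 36 mm below the stub's end; in the stand 151 mm above the worktop (stub's end 187 mm). z axis: from tip to head; y axis: along the stand's y at first. May stand in any place. A look-alike that must stay in the stand.
- beaker: Loose empty clear glass beaker without a handle, 74 x 82 mm over its rim and small spout, 93 mm high, weight 0.1 kg; origin at the centre of its underside, on the worktop. Walls about 3 mm, clear inner radius about 31 mm, inner floor 3 mm above the origin. It stands on the right of the stand.
- bottle: White plastic bottle with a black screw cap, 92 mm in diameter, 152 mm high, origin at the centre of its underside; a bystander.
- dish: Small clear petri dish, 63 mm in diameter, 15 mm high, origin at the centre of its underside; a bystander.
- timer: Small white bench timer with three keys, 62 x 66 x 19 mm, origin at the centre of its underside; a bystander.
There are look-alikes about, which are no part of the job. What is shaped like the tool_medium but green is not meant.

How it is judged:
On the way:
1. the middle-sized tool is held in the fingers, drawn clear of the stand, its tip more than 7 cm above the worktop (height (world z) of tool_medium_tip above 0.07 m and contact force between tool_medium and the fingers above 1 N and contact force between tool_medium and stand below 0.05 N), for 0.2 s.
At the end, for the whole second after the job is handed in: Middle tool gripped, at rest (under 20 mm/s), within 0.2 rad of upright, tip inside the beaker (28 mm from its centre, 15 mm below the rim, 5 mm above its underside), touching neither beaker nor stand; beaker upright and within 30 mm, other tools within 25 mm of their starts (angle between tool_medium's own z axis and vertical below 0.2 rad and horizontal distance between tool_medium_tip and beaker below 0.028 m and z of tool_medium_tip in the frame of beaker between 0.005 and 0.078 m and contact force between tool_medium and beaker below 0.05 N and contact force between tool_medium and stand below 0.05 N and contact force between tool_medium and the fingers above 1 N and linear speed of tool_medium below 0.02 m/s and angle between beaker's own z axis and vertical below 0.08 rad and distance of beaker from where it was at the start of the episode below 0.03 m and distance of each of tool_thin, tool_thick from where it was at the start of the episode below 0.025 m); the arm keeps its last pose, push and grip.
It fails at once if the thin tool is moved by more than 25 mm (distance of tool_thin from where it was at the start of the episode above 0.025 m).
It fails at once if the thick tool is moved by more than 25 mm (distance of tool_thick from where it was at the start of the episode above 0.025 m).
It fails at once if the beaker is pushed more than 30 mm or tipped (distance of beaker from where it was at the start of the episode above 0.03 m or angle between beaker's own z axis and vertical above 0.3 rad).
It fails at once if the bottle, the dish or the timer is moved by more than 30 mm (distance of any of dish, timer, bottle from where it was at the start of the episode above 0.03 m).
It also fails if it takes over 51 s, if anything falls off the work surface, if the arm or the gripper's body presses on something with over 40 N, if the wrist force passes 120 N, or if a joint passes its speed limit or range.

## Working session

There is one attempt and no reset: what is moved stays moved. The work goes in short steps, Python scripts to look and compute and a tool call to move; the robot and the scene stay as the last step left them, time stands still between calls to the robot, and variables do not carry over. Pictures are saved under pics/ and viewed, and the job is handed in when it is done.

Besides the shell and the picture viewer there is one more tool, called after "Emit:" as name([rows], argument=value, ...), one row to a line, values as JSON. move_arm: Moves the arm, as the interface text tells. Its arguments: {"type":"object","properties":{"increments":{"type":"array"},"gripper":{"type":"number"}},"required":["increments"]}

```bash
mkdir -p pics; python3 - <<'E'
from bench import get_obs, viewer, workorder, ctrl
import cv2,numpy as np
print(ctrl.grip_point_offset)
o=get_obs();print({k:np.round(v,4).tolist() for k,v in o.items()})
for n in("side","top"):
    p,d=viewer.camera(n);cv2.imwrite(f"pics/{n}0.png",p[:,:,::-1]);np.save(f"{n}0.npy",d)
    print(n,viewer.get_calibration(n))
E
```

```text
0.0187
{'time_s': 0.0, 'q': [1.0207, 0.1815, 1.608, 0.0, 1.3538, -0.2063], 'dq': [0.0012, -0.0021, 0.0014, -0.0011, 0.0022, -0.0012], 'joint_efforts': [0.0012, -44.4851, -35.1349, -0.0001, 0.009, 0.0], 'eef_pos': [0.1935, 0.5409, 0.2304], 'eef_rot': [0.0003, 0.8176, 0.5757, -0.0008], 'wrist_force': [0.3705, 0.5858, 0.0485], 'torque': [-0.0523, 0.0516, -0.0151], 'opening': 1.0014}
side {'intrinsics': array([[408.16452377,   0.        , 259.83096986],
       [  0.        , 408.16452377, 197.49852783],
       [  0.        ,   0.        ,   1.        ]]), 'k1': -0.08380946178160581, 'origin': array([0.27768079, 0.51994677, 0.72198494]), 'attitude': array([-0.25489585, -0.10268536,  0.38895832,  0.87931522])}
top {'intrinsics': array([[391.2344928 ,   0.        , 256.14806174],
       [  0.        , 391.2344928 , 189.89721452],
       [  0.        ,   0.        ,   1.        ]]), 'k1': 0.03307668295774008, 'origin': array([ 0.39091607, -0.03581895,  1.05812303]), 'attitude': array([ 0.70808567,  0.08214375, -0.07877201, -0.69689458])}
```

View pics/side0.png

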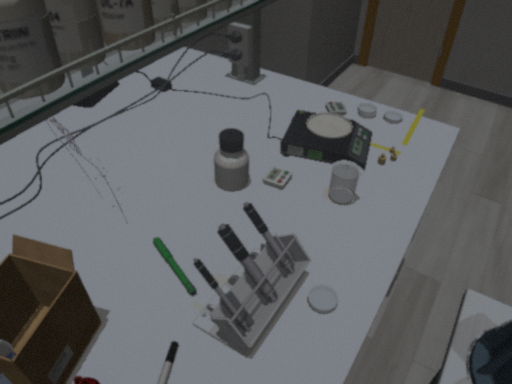

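View pics/top0.png

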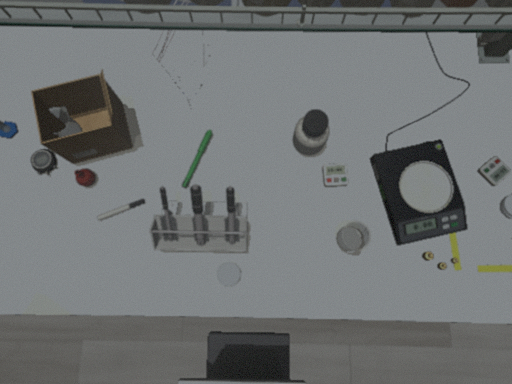

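Top view: left to right, thin (165,190), thick (197,190) and medium (230,190) by appearance. The beaker is at about (350,237). I'll measure these in enlarged crops.

```bash
cat > h.py <<'E'
import numpy as np,cv2
from bench import viewer
from scipy.spatial.transform import Rotation as R
def cal(n):
    c=viewer.get_calibration(n);q=np.array(c['attitude']);return c['intrinsics'],c['k1'],np.array(c['origin']),R.from_quat(q[[1,2,3,0]])
def ray(n,u,v):
    K,k,o,r=cal(n)
    p=cv2.undistortPoints(np.array([[[u,v]]],float),K,np.array([k,0,0,0.]))[0,0]
    return o,r.apply([p[0],-p[1],-1])
def at_z(n,u,v,z):
    o,d=ray(n,u,v);return o+d*(z-o[2])/d[2]
def at_d(n,u,v,dep):
    o,d=ray(n,u,v);return o+d*dep
def proj(n,P):
    K,k,o,r=cal(n);c=r.inv().apply(np.array(P)-o);s=np.array([c[0]/-c[2],-c[1]/-c[2]])
    s=s*(1+k*(s@s));return K[0,0]*s[0]+K[0,2],K[1,1]*s[1]+K[1,2]
def tri(a,b):
    o1,d1=ray(*a);o2,d2=ray(*b)
    A=np.stack([d1,-d2],1);t=np.linalg.lstsq(A,o2-o1,rcond=None)[0]
    p,q=o1+t[0]*d1,o2+t[1]*d2;return (p+q)/2,np.linalg.norm(p-q)
E
python3 - <<'E'
import cv2
from h import *
t=cv2.imread('pics/top0.png');s=cv2.imread('pics/side0.png')
cv2.imwrite('pics/t_c.png',cv2.convertScaleAbs(cv2.resize(t[170:270,140:270],None,fx=6,fy=6,interpolation=cv2.INTER_CUBIC),alpha=1.5))
cv2.imwrite('pics/s_c.png',cv2.convertScaleAbs(cv2.resize(s[195:355,185:325],None,fx=3.7,fy=3.7,interpolation=cv2.INTER_CUBIC),alpha=1.5))
cv2.imwrite('pics/tb_c.png',cv2.convertScaleAbs(cv2.resize(t[210:270,320:385],None,fx=8,fy=8,interpolation=cv2.INTER_CUBIC),alpha=1.5))
cv2.imwrite('pics/sb_c.png',cv2.convertScaleAbs(cv2.resize(s[150:215,310:375],None,fx=8,fy=8,interpolation=cv2.INTER_CUBIC),alpha=1.5))
E
```

```text
(no output)
```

View pics/t_c.png

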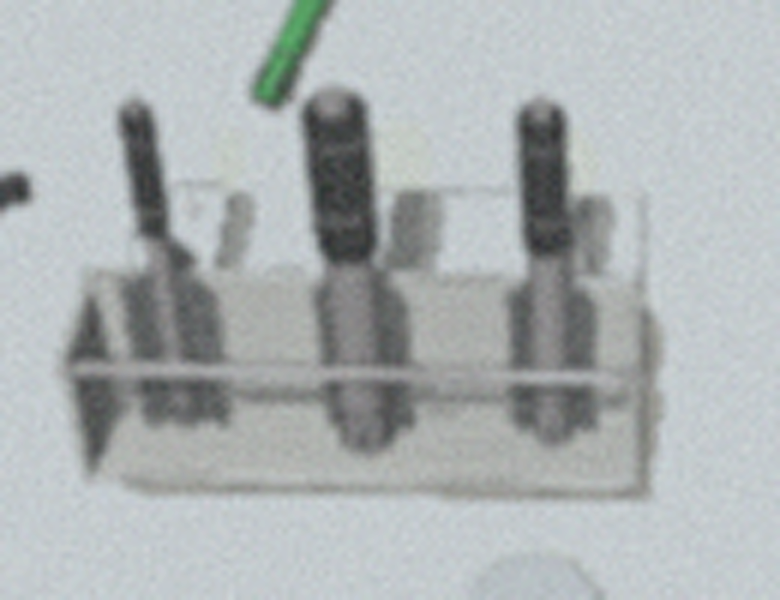

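View pics/s_c.png

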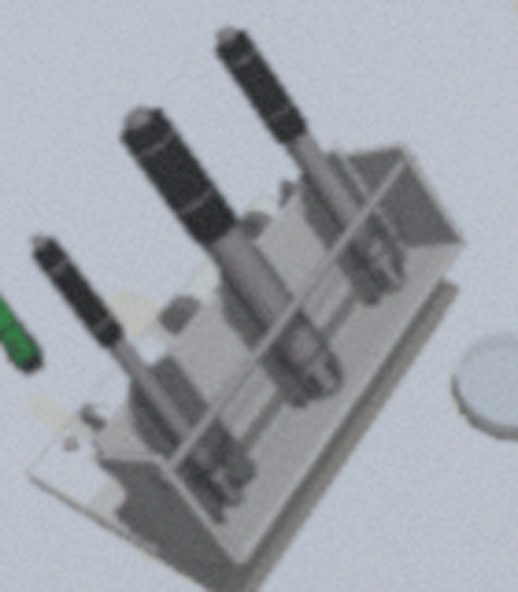

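View pics/tb_c.png

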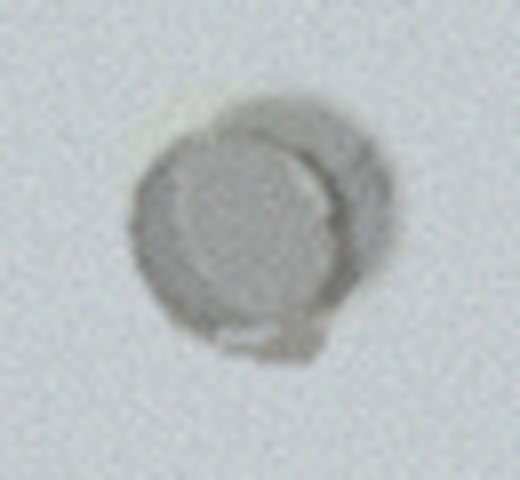

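View pics/sb_c.png

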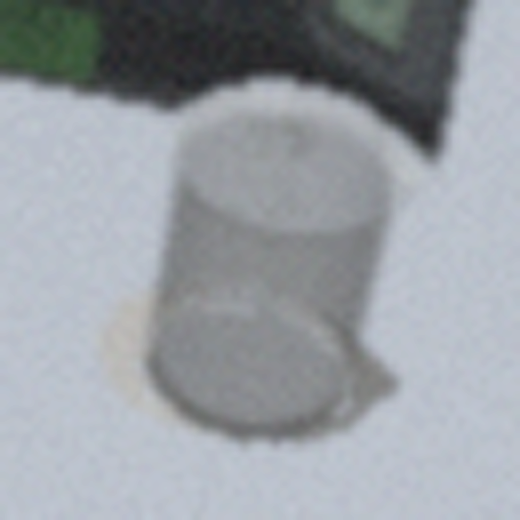

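```bash
python3 - <<'E'
from h import *
P,e=tri(('side',246.2,203.6),('top',229.7,187.4));print('med stub',P,e)
for nm,s,t in(('thin',(195.3,260),(162,187.5)),('thick',(222.5,226.7),(195,186.5))):
    print(nm,tri(('side',)+s,('top',)+t))
# stand corners at base: top crop z=8mm: (90,480),(645,493)  back (640,190),(180,183)
for c in((90,480),(645,493),(640,190),(180,183)):
    print(c,at_z('top',140+c[0]/6-.4,170+c[1]/6-.4,.008))
d=np.load('top0.npy');
print(np.round(d[224:258:2,332:374:2],3))
for c in((240,230),(290,200),(270,350)):
  u,v=320+c[0]/8-.4,210+c[1]/8-.4
  print(c,at_z('top',u,v,0),at_z('top',u,v,.093))
for c in((255,365),(285,160),(390,385)):
  u,v=310+c[0]/8-.4,150+c[1]/8-.4
  print(c,at_z('side',u,v,0),at_z('side',u,v,.093))
d=np.load('side0.npy')
print(np.round(d[156:208:3,328:362:3],3))
E
```

```text
med stub [0.60206135 0.03194992 0.16753092] 0.0011500282148989222
thin (array([0.60217176, 0.19259401, 0.15890827]), np.float64(0.0005075742123578334))
thick (array([0.60162103, 0.11226089, 0.17293078]), np.float64(0.001259063314942024))
(90, 480) [0.46766121 0.23822133 0.008     ]
(645, 493) [ 0.46556074 -0.00748609  0.008     ]
(640, 190) [ 0.60224044 -0.00224686  0.008     ]
(180, 183) [0.60225766 0.20755639 0.008     ]
[[1.065 1.066 1.063 1.063 1.064 1.062 1.065 0.968 1.011 1.021 1.019 1.016
  1.01  1.002 0.994 0.983 0.976 0.969 1.065 1.064 1.066]
 [1.06  1.061 1.059 1.059 1.06  1.062 0.974 1.054 1.055 1.057 0.    1.041
  1.028 1.018 1.009 0.995 0.982 0.97  1.062 1.064 1.061]
 [1.061 1.061 1.062 1.061 1.061 0.998 0.973 1.056 1.057 1.057 1.055 1.051
  1.05  1.035 1.022 1.003 0.988 0.98  0.97  1.061 1.06 ]
 [1.062 1.058 1.059 1.057 1.015 0.965 1.057 1.056 1.057 1.058 1.056 1.057
  1.052 1.038 1.026 1.012 0.999 0.981 0.971 0.969 1.056]
 [1.058 1.058 1.059 1.033 1.001 0.968 1.055 1.055 1.054 1.057 1.054 1.054
  1.055 1.051 1.039 1.022 1.008 0.989 0.974 0.966 1.059]
 [1.057 1.06  1.05
[... 2726 characters left out ...]
0.997 1.005 1.13  1.129]
 [1.116 1.035 1.02  1.011 1.008 1.004 1.002 1.004 1.006 1.015 1.119 1.123]
 [1.108 1.042 1.027 1.018 1.01  1.007 1.009 1.009 1.014 1.02  1.111 1.11 ]
 [1.102 1.044 1.032 1.023 1.021 1.014 1.015 1.017 1.02  1.037 1.103 1.102]
 [1.07  1.048 1.037 1.024 1.024 1.022 1.02  1.027 1.031 1.091 1.092 1.094]
 [1.07  1.05  1.041 1.034 1.035 1.029 1.033 1.035 1.041 1.084 1.084 1.082]
 [1.074 1.056 1.048 1.041 1.034 1.036 1.041 1.039 1.05  1.076 1.076 1.074]
 [1.062 1.064 1.053 1.05  1.042 1.045 1.044 1.045 1.064 1.066 1.068 1.064]
 [1.055 1.055 1.055 1.058 1.059 1.05  1.057 1.055 1.059 1.057 1.057 1.057]
 [1.045 1.048 1.049 1.05  1.05  1.046 1.05  1.046 1.05  1.047 1.053 1.049]]
```

```bash
cat >> h.py <<'E'
def cloud(n,d):
    K,k,o,r=cal(n);v,u=np.mgrid[:d.shape[0],:d.shape[1]]
    p=cv2.undistortPoints(np.stack([u.ravel(),v.ravel()],1)[:,None].astype(float),K,np.array([k,0,0,0.]))[:,0]
    c=np.c_[p[:,0],-p[:,1],-np.ones(len(p))]*d.ravel()[:,None]
    return (r.apply(c)+o).reshape(d.shape+(3,))
E
python3 - <<'E'
from h import *
np.set_printoptions(suppress=True,precision=4)
for n in('top','side'):
    C=cloud(n,np.load(n+'0.npy'))
    print(n)
    m=(C[...,0]>.3)&(C[...,0]<.8)&(C[...,1]>-.45)&(C[...,1]<.35)&(abs(C[...,2])<.015)
    P=C[m];print('table fit',np.linalg.lstsq(np.c_[P[:,:2],np.ones(len(P))],P[:,2],rcond=None)[0])
    # beaker rim
    m=(abs(C[...,0]-.5)<.07)&(abs(C[...,1]+.27)<.07)&(C[...,2]>.02)
    P=C[m];print('beaker',len(P),np.percentile(P,[1,50,99],axis=0))
    P=P[P[:,2]>.085];print('rim',len(P),P.min(0),P.max(0)); c,r=cv2.minEnclosingCircle(P[:,:2].astype(np.float32));print(c,r)
    # stand & tools
    m=(abs(C[...,0]-.55)<.12)&(abs(C[...,1]-.11)<.15)&(C[...,2]>.1)
    P=C[m]
    for y in(.03,.11,.19):
        Q=P[abs(P[:,1]-y)<.03];c=Q.mean(0);w=np.linalg.svd(Q-c,full_matrices=False)[2][0];w*=np.sign(w[2])
        print('tool',y,len(Q),c,w,'top',Q[Q[:,2].argmax()],Q[:,2].max())
    m=(abs(C[...,0]-.53)<.12)&(abs(C[...,1]-.11)<.15)&(C[...,2]>.004)
    P=C[m]
    print('stand',np.percentile(P,[1,99],axis=0))
E
```

```text
top
table fit [ 0.0019  0.0002 -0.0006]
beaker 547 [[ 0.4662 -0.3126  0.0212]
 [ 0.5071 -0.2908  0.0705]
 [ 0.542  -0.2428  0.0947]]
rim 201 [ 0.4638 -0.3137  0.085 ] [ 0.5422 -0.2422  0.0963]
(0.5024700164794922, -0.27911630272865295) 0.04151158779859543
tool 0.03 264 [0.5708 0.0307 0.1428] [ 0.6546 -0.0029  0.756 ] top [0.5992 0.0308 0.1761] 0.17605001743673376
tool 0.11 396 [0.5674 0.1094 0.1477] [ 0.6646 -0.0067  0.7472] top [0.6008 0.1107 0.184 ] 0.1839593927573394
tool 0.19 157 [0.5771 0.1918 0.1395] [0.6505 0.0012 0.7595] top [0.6035 0.1953 0.1673] 0.16732335302248358
stand [[ 0.4167 -0.0062  0.0046]
 [ 0.6134  0.2285  0.1761]]
side
table fit [ 0.0007  0.0004 -0.0011]
beaker 1015 [[ 0.4699 -0.3101  0.0212]
 [ 0.5044 -0.26    0.065 ]
 [ 0.5403 -0.2392  0.0931]]
rim 182 [ 0.4643 -0.3151  0.085 ] [ 0.5438 -0.2367  0.0947]
(0.502761960029602, -0.2765646278858185) 0.0413871593773365
tool 0.03 433 [0.5701 0.0384 0.139 ] [0.6604 0.0315 0.7502] top [0.6008 0.0336 0.1735] 0.17351996239782208
tool 0.11 718 [0.5666 0.1196 0.1441] [0.6531 0.0031 0.7573] top [0.5991 0.1156 0.1815] 0.18151955625423244
tool 0.19 338 [0.5743 0.1962 0.136 ] [0.6449 0.0033 0.7643] top [0.6011 0.1944 0.1645] 0.16445785541450686
stand [[ 0.4162 -0.0001  0.0047]
 [ 0.602   0.2329  0.1739]]
```

Emit:
move_arm([
  {"tx": -0.015, "ty": 0.023, "turn": -1},
  {"tx": -0.035, "ty": 0.054, "turn": -2},
  {"tx": -0.055, "ty": 0.085, "turn": -3},
  {"tx": -0.075, "ty": 0.116, "turn": -4},
  {"tx": -0.095, "ty": 0.147, "turn": -5},
  {"tx": -0.115, "ty": 0.178, "turn": -6},
  {"tx": -0.135, "ty": 0.209, "turn": -7},
  {"tx": -0.155, "ty": 0.24, "turn": -8},
  {"tx": -0.175, "ty": 0.271, "turn": -9},
  {"tx": -0.195, "ty": 0.302, "turn": -10},
  {"tx": -0.215, "ty": 0.333, "turn": -11},
  {"tx": -0.235, "ty": 0.364, "turn": -12},
  {"tx": -0.255, "ty": 0.395, "turn": -13},
  {"tx": -0.275, "ty": 0.426, "turn": -14.5},
  {"tx": -0.295, "ty": 0.457, "turn": -16},
  {"tx": -0.315, "ty": 0.488, "turn": -17},
  {"tx": -0.33, "ty": 0.51, "turn": -18},
  {"tx": -0.342, "ty": 0.528, "turn": -19},
  {"tx": -0.348, "ty": 0.538, "turn": -19.7},
  {"tx": -0.348, "ty": 0.538, "turn": -19.7},
], gripper=0.55)

```text
validation failed for argument at $.in...
```

```bash
cat > look.py <<'E'
import sys
from h import *
from bench import get_obs
n,tag=sys.argv[1:3]
p,d=viewer.camera(n);np.save(f'{tag}.npy',d)
b=[int(x) for x in sys.argv[3:7]] if len(sys.argv)>6 else [0,512,0,384]
f=min(780/(b[1]-b[0]),580/(b[3]-b[2]))
cv2.imwrite(f'pics/{tag}.png',cv2.convertScaleAbs(cv2.resize(p[b[2]:b[3],b[0]:b[1],::-1],None,fx=f,fy=f,interpolation=cv2.INTER_CUBIC),alpha=1.5))
o=get_obs();print({k:np.round(o[k],4).tolist() for k in('time_s','eef_pos','eef_rot','wrist_force','opening')})
E
python3 look.py side s1 150 380 120 300
```

```text
{'time_s': 0.15, 'eef_pos': [0.1936, 0.541, 0.2306], 'eef_rot': [0.0003, 0.8176, 0.5757, -0.0006], 'wrist_force': [-0.0056, 0.5225, -0.62], 'opening': 0.9982}
```

View pics/s1.png

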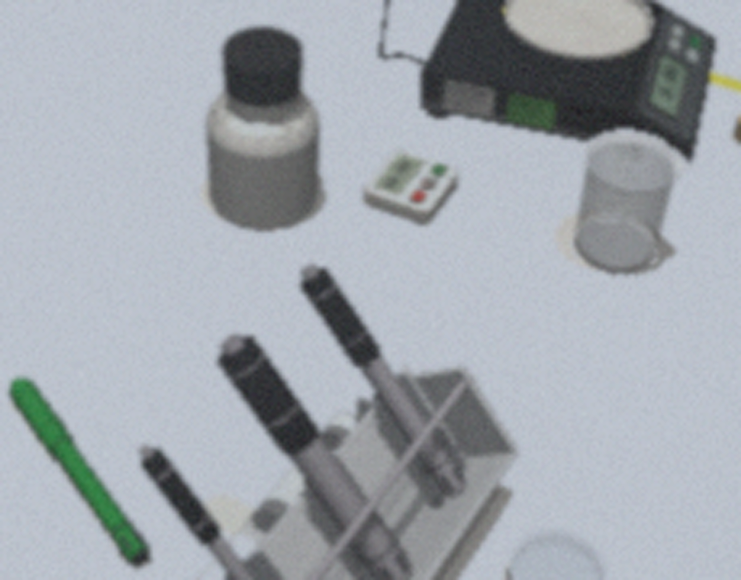

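The move was refused, probably because each row needs all four keys. The scene is unchanged.

Emit:
move_arm([
  {"tx": -0.015, "ty": 0.023, "tz": 0, "turn": -1},
  {"tx": -0.035, "ty": 0.054, "tz": 0, "turn": -2},
  {"tx": -0.055, "ty": 0.085, "tz": 0, "turn": -3},
  {"tx": -0.075, "ty": 0.116, "tz": 0, "turn": -4},
  {"tx": -0.095, "ty": 0.147, "tz": 0, "turn": -5},
  {"tx": -0.115, "ty": 0.178, "tz": 0, "turn": -6},
  {"tx": -0.135, "ty": 0.209, "tz": 0, "turn": -7},
  {"tx": -0.155, "ty": 0.24, "tz": 0, "turn": -8},
  {"tx": -0.175, "ty": 0.271, "tz": 0, "turn": -9},
  {"tx": -0.195, "ty": 0.302, "tz": 0, "turn": -10},
  {"tx": -0.215, "ty": 0.333, "tz": 0, "turn": -11},
  {"tx": -0.235, "ty": 0.364, "tz": 0, "turn": -12},
  {"tx": -0.255, "ty": 0.395, "tz": 0, "turn": -13},
  {"tx": -0.275, "ty": 0.426, "tz": 0, "turn": -14.5},
  {"tx": -0.295, "ty": 0.457, "tz": 0, "turn": -16},
  {"tx": -0.315, "ty": 0.488, "tz": 0, "turn": -17},
  {"tx": -0.33, "ty": 0.51, "tz": 0, "turn": -18},
  {"tx": -0.342, "ty": 0.528, "tz": 0, "turn": -19},
  {"tx": -0.348, "ty": 0.538, "tz": 0, "turn": -19.7},
  {"tx": -0.348, "ty": 0.538, "tz": 0, "turn": -19.7},
], gripper=0.55)

```text
time_s: 1.82
eef_pos: [0.5841, 0.03, 0.2307]
eef_rot: [0.0, 0.708, 0.706, -0.0]
wrist_force: [0.2, -0.2, 0.3]
opening: 0.556
```

```bash
python3 look.py side s2 150 380 120 300
```

```text
{'time_s': 1.8667, 'eef_pos': [0.5831, 0.0315, 0.2306], 'eef_rot': [-0.0005, 0.7079, 0.7063, -0.0003], 'wrist_force': [0.0319, 1.0759, 0.4473], 'opening': 0.5483}
```

View pics/s2.png

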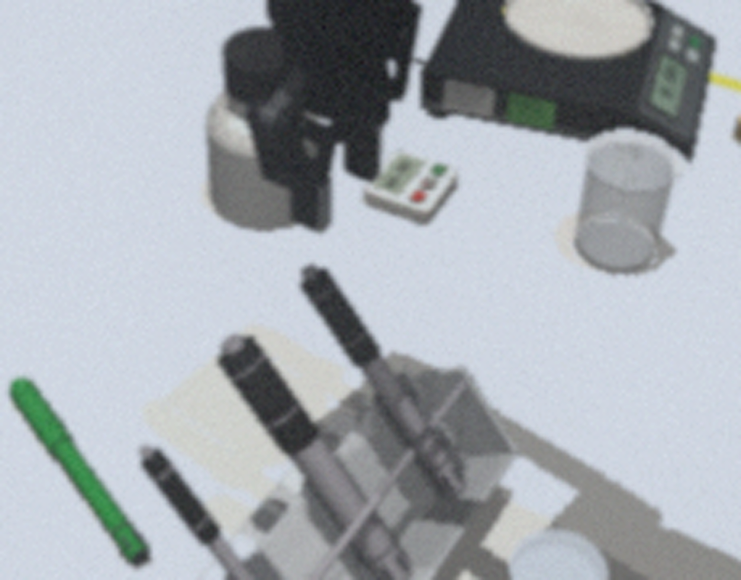

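The fingers straddle the medium head. Next: descend, then close.

Emit:
move_arm([
  {"tx": 0, "ty": 0, "tz": 0.015, "turn": 0},
  {"tx": 0, "ty": 0, "tz": 0.03, "turn": 0},
  {"tx": 0, "ty": 0, "tz": 0.045, "turn": 0},
  {"tx": 0, "ty": 0, "tz": 0.06, "turn": 0},
  {"tx": 0, "ty": 0, "tz": 0.075, "turn": 0},
  {"tx": 0, "ty": 0, "tz": 0.09, "turn": 0},
  {"tx": 0, "ty": 0, "tz": 0.1, "turn": 0},
  {"tx": 0, "ty": 0, "tz": 0.106, "turn": 0},
  {"tx": 0, "ty": 0, "tz": 0.106, "turn": 0},
  {"tx": 0, "ty": 0, "tz": 0.106, "turn": 0},
])

```text
time_s: 2.7
eef_pos: [0.583, 0.0328, 0.1256]
eef_rot: [-0.0, 0.707, 0.707, 0.0]
wrist_force: [-1.6, 0.3, -0.0]
opening: 0.548
```

```bash
python3 look.py side s3 150 380 120 300;python3 look.py top t3 140 270 130 260
```

```text
{'time_s': 2.75, 'eef_pos': [0.5834, 0.0327, 0.1261], 'eef_rot': [0.0004, 0.707, 0.7072, 0.0003], 'wrist_force': [1.0913, -0.3095, -0.5736], 'opening': 0.5544}
{'time_s': 2.8, 'eef_pos': [0.5837, 0.0325, 0.1264], 'eef_rot': [0.0007, 0.707, 0.7072, 0.0005], 'wrist_force': [0.7543, 0.0947, -0.2073], 'opening': 0.5538}
```

View pics/s3.png

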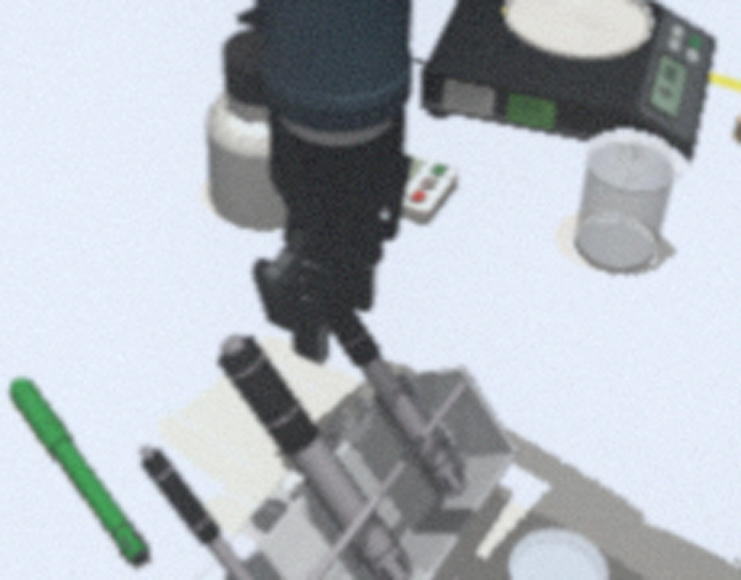

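View pics/t3.png

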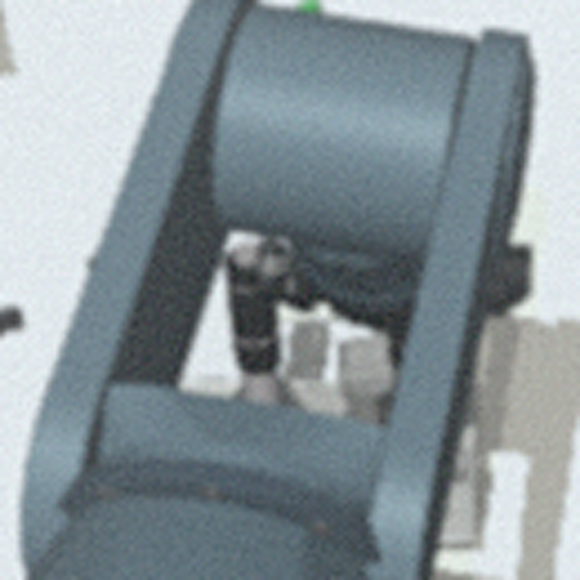

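The fingers are around the head. Next: close the gripper.

Emit:
move_arm([
  {"tx": 0, "ty": 0, "tz": 0, "turn": 0},
  {"tx": 0, "ty": 0, "tz": 0, "turn": 0},
  {"tx": 0, "ty": 0, "tz": 0, "turn": 0},
  {"tx": 0, "ty": 0, "tz": 0, "turn": 0},
  {"tx": 0, "ty": 0, "tz": 0, "turn": 0},
  {"tx": 0, "ty": 0, "tz": 0, "turn": 0},
  {"tx": 0, "ty": 0, "tz": 0, "turn": 0},
  {"tx": 0, "ty": 0, "tz": 0, "turn": 0},
  {"tx": 0, "ty": 0, "tz": 0, "turn": 0},
  {"tx": 0, "ty": 0, "tz": 0, "turn": 0},
], gripper=0)

```text
time_s: 3.63
eef_pos: [0.5837, 0.0326, 0.126]
eef_rot: [0.0, 0.707, 0.707, 0.001]
wrist_force: [1.1, 3.5, 5.7]
opening: 0.217
```

Emit:
move_arm([
  {"tx": 0, "ty": 0.0026, "tz": -0.0031, "turn": 0},
  {"tx": 0, "ty": 0.0064, "tz": -0.0077, "turn": 0},
  {"tx": 0, "ty": 0.0116, "tz": -0.0138, "turn": 0},
  {"tx": 0, "ty": 0.0167, "tz": -0.0199, "turn": 0},
  {"tx": 0, "ty": 0.0219, "tz": -0.026, "turn": 0},
  {"tx": 0, "ty": 0.027, "tz": -0.0322, "turn": 0},
  {"tx": 0, "ty": 0.0321, "tz": -0.0383, "turn": 0},
  {"tx": 0, "ty": 0.0373, "tz": -0.0444, "turn": 0},
  {"tx": 0, "ty": 0.0424, "tz": -0.0506, "turn": 0},
  {"tx": 0, "ty": 0.0476, "tz": -0.0567, "turn": 0},
  {"tx": 0, "ty": 0.0527, "tz": -0.0628, "turn": 0},
  {"tx": 0, "ty": 0.0579, "tz": -0.0689, "turn": 0},
  {"tx": 0, "ty": 0.063, "tz": -0.0751, "turn": 0},
  {"tx": 0, "ty": 0.0681, "tz": -0.0812, "turn": 0},
  {"tx": 0, "ty": 0.0733, "tz": -0.0873, "turn": 0},
  {"tx": 0, "ty": 0.0784, "tz": -0.0935, "turn": 0},
  {"tx": 0, "ty": 0.083, "tz": -0.099, "turn": 0},
  {"tx": 0, "ty": 0.083, "tz": -0.13, "turn": 0},
  {"tx": 0, "ty": 0.083, "tz": -0.15, "turn": 0},
  {"tx": 0, "ty": 0.083, "tz": -0.15, "turn": 0},
])

```text
time_s: 5.3
eef_pos: [0.6687, 0.0321, 0.2814]
eef_rot: [0.004, 0.707, 0.707, 0.003]
wrist_force: [0.8, -0.4, 0.3]
opening: 0.215
```

```bash
python3 look.py side s4 150 380 80 300;python3 look.py top t4 
```

```text
{'time_s': 5.35, 'eef_pos': [0.6678, 0.0322, 0.2788], 'eef_rot': [0.0024, 0.7071, 0.7071, 0.0018], 'wrist_force': [-0.9829, -0.3549, -1.7494], 'opening': 0.2174}
{'time_s': 5.4, 'eef_pos': [0.6667, 0.0324, 0.2763], 'eef_rot': [0.0008, 0.7071, 0.7071, 0.0007], 'wrist_force': [-0.1557, 0.2078, -1.985], 'opening': 0.225}
```

View pics/s4.png

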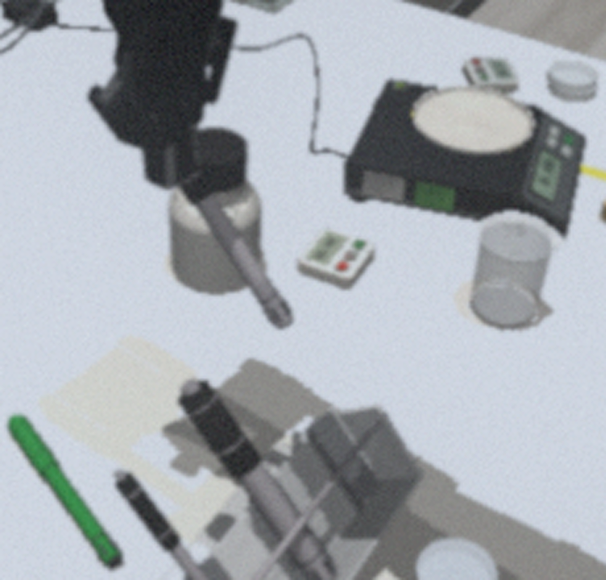

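View pics/t4.png

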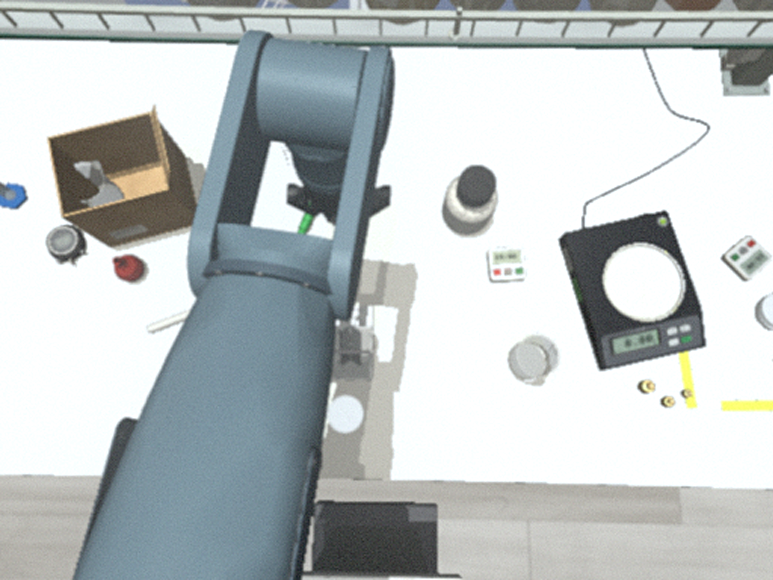

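The tool is held at about 40° and is clear of the stand. The wrist only turns about the vertical, so I must pivot the tool in the pads. Plan: turn it 180°, then press the shaft towards +x against the fixed bar. First I'll locate the bar.

```bash
python3 - <<'E'
from h import *
np.set_printoptions(suppress=True,precision=4)
# bar: fit x,z (bar along y) using points on the bar in both views
T=[(140+u/6-.4,170+v/6-.4) for u,v in((120,372),(250,375),(450,378),(620,381))]
S=[(185+u/3.7-.4,195+v/3.7-.4) for u,v in((180,462),(240,383),(300,307),(400,178))]
from scipy.optimize import least_squares
def f(p):
    x,z=p;r=[]
    for n,L in(('top',T),('side',S)):
        pts=np.array([proj(n,[x,y,z]) for y in np.linspace(-.01,.24,26)])
        for q in L:
            i=np.argsort(np.linalg.norm(pts-q,axis=1))[:2];a,b=pts[i]
            d=b-a;r.append((d[0]*(q[1]-a[1])-d[1]*(q[0]-a[0]))/np.linalg.norm(d))
    return r
s=least_squares(f,[.51,.09]);print(s.x,s.fun)
C=cloud('top',np.load('top0.npy'))
m=(abs(C[...,0]-s.x[0])<.08)&(abs(C[...,1]-.07)<.012)&(C[...,2]>-.01)
P=C[m];P=P[P[:,0].argsort()];print(P[::3])
# tool tilt now (side)
C=cloud('side',np.load('s4.npy'))
m=(C[...,0]>.53)&(C[...,0]<.68)&(abs(C[...,1]-.03)<.03)&(C[...,2]>.17)&(C[...,2]<.28)
P=C[m];c=P.mean(0);print(len(P),c,np.linalg.svd(P-c,full_matrices=False)[2][0],P[P[:,2].argmin()])
E
```

```text
[0.506  0.0854] [-0.1607  0.0288 -0.0344 -0.0978 -0.3899 -0.3859 -0.147   0.7389]
[[ 0.4271  0.0623  0.0161]
 [ 0.4274  0.0768  0.0024]
 [ 0.4277  0.0666 -0.0011]
 [ 0.43    0.0797  0.0015]
 [ 0.4302  0.0691  0.0015]
 [ 0.4303  0.064  -0.0009]
 [ 0.4328  0.0721 -0.0011]
 [ 0.4329  0.0612  0.0019]
 [ 0.4354  0.0694  0.0006]
 [ 0.4354  0.0722 -0.0009]
 [ 0.4355  0.0669 -0.0009]
 [ 0.4379  0.0802 -0.0003]
 [ 0.4381  0.0641  0.0009]
 [ 0.4381  0.0588  0.0015]
 [ 0.4406  0.0777 -0.0011]
 [ 0.4406  0.0668  0.0017]
 [ 0.4407  0.0698 -0.0018]
 [ 0.4432  0.0805 -0.001 ]
 [ 0.4433  0.0615  0.0027]
 [ 0.4434  0.0672 -0.0011]
 [ 0.4457  0.0777  0.0011]
 [ 0.4459  0.0644  0.0011]
 [ 0.446   0.0701 -0.0023]
 [ 0.4484  0.078  -0.0005]
 [ 0.4485  0.0672  0.0006]
 [ 0.4487  0.0647 -0.0013]
 [ 0.451   0.0725  0.002 ]
 [ 0.451   0.0699  0.0017]
 [ 0.4513  0.0593  0.0007]
 [ 0.4536  0.0699  0.003 ]
 [ 0.4537  0.0755 -0.0004]
 [ 0.4539  0.0594  0.0011]
 [ 0.4562  0.0753  0.0024]
 [ 0.4564  0.0676  0.0001]
 [ 0.4565  0.0705 -0.0024]
 [ 0.4589  0.0674  0.0028]
 [ 0.4591  0.0759 -0.0018]
 [ 0.4592  0.0651 -
[... 3272 characters left out ...]
9]
 [ 0.5512  0.0585  0.0808]
 [ 0.5657  0.071   0.0085]
 [ 0.5658  0.0656  0.0084]
 [ 0.5661  0.0767  0.0059]
 [ 0.5682  0.0764  0.0098]
 [ 0.5686  0.0629  0.0087]
 [ 0.5689  0.0604  0.0069]
 [ 0.5714  0.0603  0.0088]
 [ 0.5714  0.0768  0.0068]
 [ 0.5719  0.0688  0.0047]
 [ 0.5739  0.0685  0.009 ]
 [ 0.5742  0.0769  0.0067]
 [ 0.5765  0.0767  0.0093]
 [ 0.5767  0.0714  0.0087]
 [ 0.5773  0.0634  0.0064]
 [ 0.5795  0.0797  0.008 ]
 [ 0.5797  0.0606  0.0085]
 [ 0.58    0.0745  0.0056]
 [ 0.5822  0.0743  0.0088]
 [ 0.5824  0.0689  0.0081]
 [ 0.5828  0.0719  0.0058]
 [ 0.5852  0.0773  0.0075]
 [ 0.5852  0.0746  0.0074]]
527 [0.6086 0.0379 0.2356] [-0.641  -0.0065 -0.7675] [0.5764 0.0393 0.1852]
```

Bar at (0.508, z 0.092). The rear panel has a straight top edge at about (0.551, z 0.083), and the tool already faces it the right way. So I'll skip the 180° turn and push the shaft towards −x against that edge, at y≈0.058 between the cradles.

Emit:
move_arm([
  {"tx": 0.006, "ty": 0.001, "tz": 0.008, "turn": 0},
  {"tx": 0.015, "ty": 0.003, "tz": 0.024, "turn": 0},
  {"tx": 0.026, "ty": 0.004, "tz": 0.042, "turn": 0},
  {"tx": 0.026, "ty": 0.004, "tz": 0.06, "turn": 0},
  {"tx": 0.026, "ty": 0.004, "tz": 0.078, "turn": 0},
  {"tx": 0.026, "ty": 0.004, "tz": 0.094, "turn": 0},
  {"tx": 0.026, "ty": 0.004, "tz": 0.108, "turn": 0},
  {"tx": 0.026, "ty": 0.004, "tz": 0.115, "turn": 0},
  {"tx": 0.026, "ty": 0.004, "tz": 0.115, "turn": 0},
  {"tx": 0.026, "ty": 0.004, "tz": 0.115, "turn": 0},
])

```text
time_s: 6.23
eef_pos: [0.6697, 0.0585, 0.1596]
eef_rot: [-0.001, 0.707, 0.707, -0.0]
wrist_force: [0.7, -0.5, -0.8]
opening: 0.217
```

```bash
python3 look.py side s5 150 350 120 300
```

```text
{'time_s': 6.2833, 'eef_pos': [0.6704, 0.0584, 0.1608], 'eef_rot': [0.0003, 0.7071, 0.7071, 0.0002], 'wrist_force': [1.128, 0.1232, -1.2426], 'opening': 0.2188}
```

View pics/s5.png

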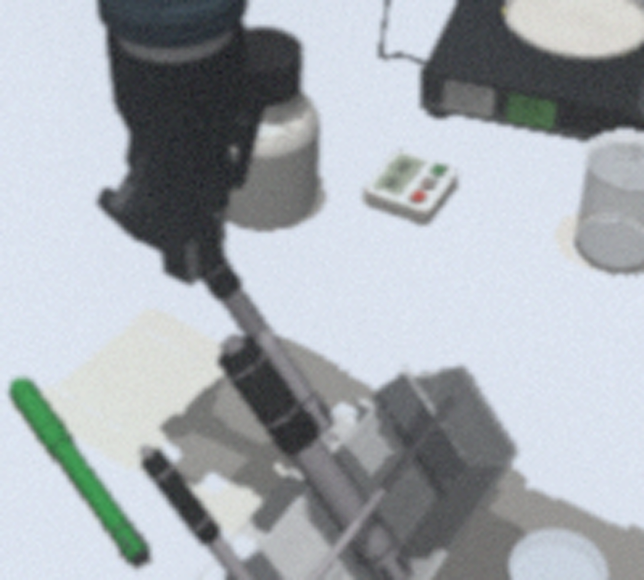

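Emit:
move_arm([
  {"tx": 0, "ty": -0.005, "tz": 0, "turn": 0},
  {"tx": 0, "ty": -0.012, "tz": 0, "turn": 0},
  {"tx": 0, "ty": -0.018, "tz": 0, "turn": 0},
  {"tx": 0, "ty": -0.024, "tz": 0, "turn": 0},
  {"tx": 0, "ty": -0.029, "tz": 0, "turn": 0},
  {"tx": 0, "ty": -0.033, "tz": 0, "turn": 0},
  {"tx": 0, "ty": -0.037, "tz": 0, "turn": 0},
  {"tx": 0, "ty": -0.041, "tz": 0, "turn": 0},
  {"tx": 0, "ty": -0.045, "tz": 0, "turn": 0},
])

```text
time_s: 7.03
eef_pos: [0.6252, 0.0584, 0.1607]
eef_rot: [0.001, 0.707, 0.707, 0.001]
wrist_force: [3.0, 0.4, -0.5]
opening: 0.22
```

```bash
python3 look.py side s6 150 350 120 300
```

```text
{'time_s': 7.0833, 'eef_pos': [0.6241, 0.0585, 0.1603], 'eef_rot': [-0.0002, 0.707, 0.7072, -0.0002], 'wrist_force': [2.3914, 0.9468, -1.6793], 'opening': 0.2156}
```

View pics/s6.png

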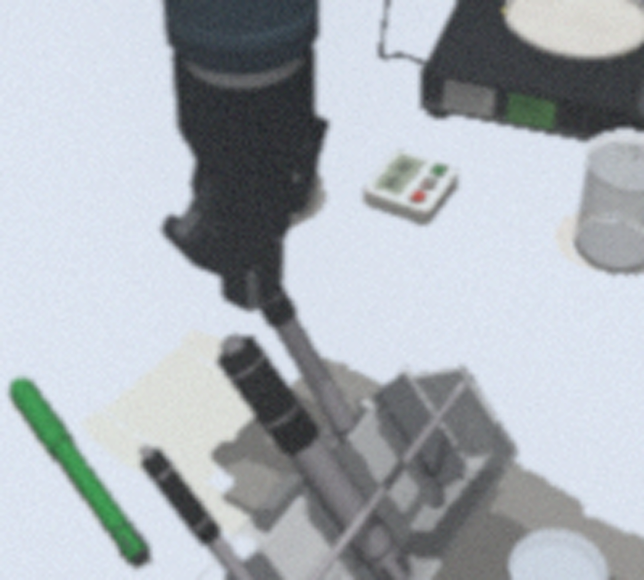

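The shaft is pivoting in the pads at about 3 N. I'll carry on.

Emit:
move_arm([
  {"tx": 0, "ty": -0.004, "tz": 0, "turn": 0},
  {"tx": 0, "ty": -0.008, "tz": 0, "turn": 0},
  {"tx": 0, "ty": -0.012, "tz": 0, "turn": 0},
  {"tx": 0, "ty": -0.016, "tz": 0, "turn": 0},
  {"tx": 0, "ty": -0.02, "tz": -0.001, "turn": 0},
  {"tx": 0, "ty": -0.024, "tz": -0.001, "turn": 0},
  {"tx": 0, "ty": -0.028, "tz": -0.002, "turn": 0},
  {"tx": 0, "ty": -0.032, "tz": -0.002, "turn": 0},
  {"tx": 0, "ty": -0.036, "tz": -0.003, "turn": 0},
  {"tx": 0, "ty": -0.04, "tz": -0.003, "turn": 0},
  {"tx": 0, "ty": -0.044, "tz": -0.004, "turn": 0},
  {"tx": 0, "ty": -0.048, "tz": -0.004, "turn": 0},
  {"tx": 0, "ty": -0.051, "tz": -0.005, "turn": 0},
  {"tx": 0, "ty": -0.054, "tz": -0.005, "turn": 0},
  {"tx": 0, "ty": -0.057, "tz": -0.006, "turn": 0},
  {"tx": 0, "ty": -0.06, "tz": -0.006, "turn": 0},
])

```text
time_s: 8.42
eef_pos: [0.5648, 0.0584, 0.1664]
eef_rot: [0.0, 0.707, 0.707, 0.0]
wrist_force: [3.5, -0.8, 1.1]
opening: 0.214
```

```bash
python3 look.py side s7 150 350 120 300
```

```text
{'time_s': 8.4667, 'eef_pos': [0.5646, 0.0584, 0.1665], 'eef_rot': [0.0001, 0.7071, 0.7072, 0.0], 'wrist_force': [4.7259, -0.002, -1.7218], 'opening': 0.2168}
```

View pics/s7.png

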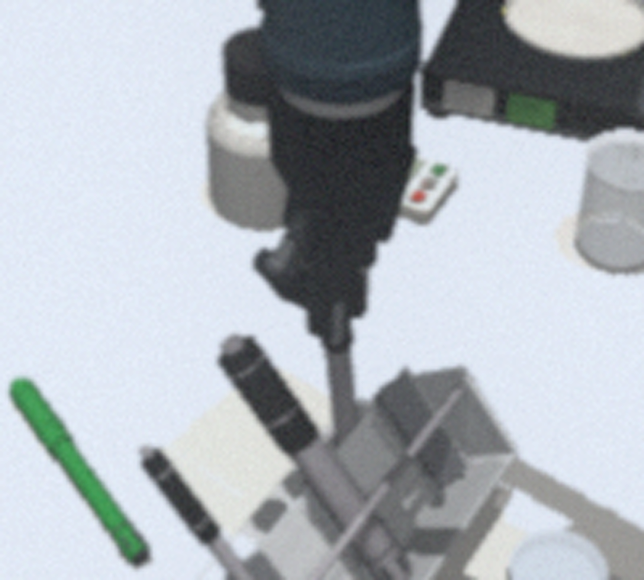

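```bash
cat > tilt.py <<'E'
import sys
from h import *
np.set_printoptions(suppress=True,precision=4)
n,f,x,y,z0,z1=sys.argv[1:7];x,y,z0,z1=map(float,(x,y,z0,z1))
C=cloud(n,np.load(f+'.npy'))
m=(abs(C[...,0]-x)<.03)&(abs(C[...,1]-y)<.03)&(C[...,2]>z0)&(C[...,2]<z1)
P=C[m];
for i in range(3):
    A=np.c_[P[:,2]-z0,np.ones(len(P))];cx=np.linalg.lstsq(A,P[:,:2],rcond=None)[0];r=np.linalg.norm(P[:,:2]-A@cx,axis=1);P=P[r<.009]
print(len(P),'slope dx/dz,dy/dz',cx[0],'at z0',cx[1])
v,u=np.nonzero(m)
# 2D line from pixels: per-row mean col
rows=[(k,u[v==k].mean()) for k in np.unique(v) if (v==k).sum()>3];rows=np.array(rows)
b=np.polyfit(rows[:,0],rows[:,1],1)
a1=np.array(proj(n,[x,y,z0]));a2=np.array(proj(n,[x,y,z1]))
print('img slope',b[0],'vertical would be',(a2-a1)[0]/(a2-a1)[1])
for t in(-.1,.1):
    a2=np.array(proj(n,[x+t*(z1-z0),y,z1]));print(' tilt',t,(a2-a1)[0]/(a2-a1)[1])
E
python3 tilt.py side s7 .5646 .058 .10 .135
```

```text
94 slope dx/dz,dy/dz [0.1095 0.022 ] at z0 [0.557  0.0641]
img slope 0.19780219780219738 vertical would be -0.013342881565622914
 tilt -0.1 -0.15037419676781769
 tilt 0.1 0.1076954189551558
```

Emit:
move_arm([
  {"tx": 0, "ty": -0.003, "tz": 0, "turn": 0},
  {"tx": 0, "ty": -0.006, "tz": 0, "turn": 0},
  {"tx": 0, "ty": -0.009, "tz": 0, "turn": 0},
  {"tx": 0, "ty": -0.012, "tz": 0, "turn": 0},
  {"tx": 0, "ty": -0.012, "tz": 0, "turn": 0},
  {"tx": 0, "ty": 0.005, "tz": -0.005, "turn": 0},
  {"tx": 0, "ty": 0.018, "tz": -0.02, "turn": 0},
  {"tx": 0, "ty": 0.02, "tz": -0.045, "turn": 0},
  {"tx": 0, "ty": 0.02, "tz": -0.075, "turn": 0},
  {"tx": 0, "ty": 0.02, "tz": -0.105, "turn": 0},
  {"tx": 0, "ty": 0.02, "tz": -0.12, "turn": 0},
  {"tx": 0, "ty": 0.02, "tz": -0.12, "turn": 0},
  {"tx": 0, "ty": 0.02, "tz": -0.12, "turn": 0},
])

```text
time_s: 9.55
eef_pos: [0.5841, 0.0585, 0.2856]
eef_rot: [-0.001, 0.707, 0.707, -0.001]
wrist_force: [0.8, -0.8, -1.7]
opening: 0.218
```

```bash
python3 look.py side s8 150 350 120 300; python3 tilt.py side s8 .585 .058 .16 .25
```

```text
{'time_s': 9.6, 'eef_pos': [0.5835, 0.0586, 0.2842], 'eef_rot': [-0.0017, 0.7071, 0.7072, -0.0014], 'wrist_force': [-0.6531, -0.0658, -1.6005], 'opening': 0.2175}
291 slope dx/dz,dy/dz [ 0.0043 -0.0029] at z0 [0.5858 0.0648]
img slope 0.01856499356499482 vertical would be 0.007643443394010045
 tilt -0.1 -0.11767249056871809
 tilt 0.1 0.11987295041825287
```

View pics/s8.png

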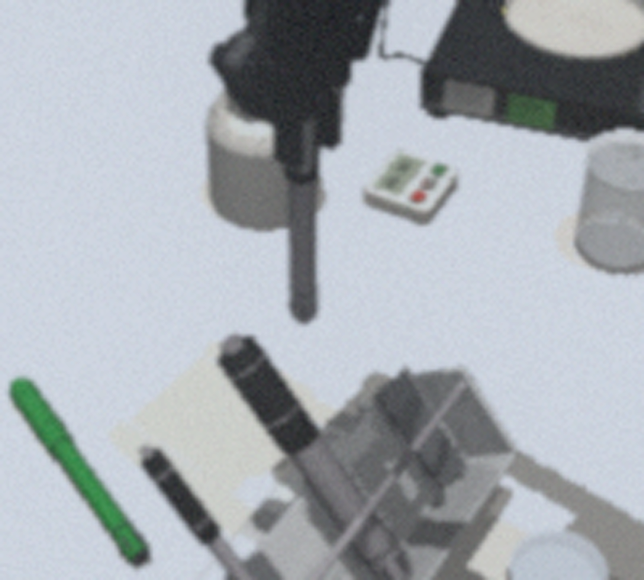

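```bash
python3 - <<'E'
from h import *
for z in(.14,.15,.16,.17): print(z,proj('side',[.585,.058,z]))
C=cloud('side',np.load('s8.npy'));m=(abs(C[...,0]-.585)<.02)&(abs(C[...,1]-.06)<.02)&(C[...,2]>.1);print(C[m][:,2].min(), np.argwhere(m)[:,0].max())
C=cloud('top',np.load('top0.npy'));m=(abs(C[...,0]-.62)<.1)&(abs(C[...,1]+.15)<.07)&(C[...,2]>.1);print(np.percentile(C[m],[2,98],axis=0))
E
```

```text
0.14 (np.float64(245.97665894104716), np.float64(224.56895263799765))
0.15 (np.float64(245.94839153504597), np.float64(221.0228529116422))
0.16 (np.float64(245.91981511251316), np.float64(217.4149921037941))
0.17 (np.float64(245.8909273705899), np.float64(213.74388873371478))
0.15947090170803846 219Traceback (most recent call last):
  File "<stdin>", line 4, in <module>
    return _quantile_unchecked(
        a, q, axis, out, overwrite_input, method, keepdims, weights)
    return _ureduce(a,
                    func=_quantile_ureduce_func,
    ...<5 lines>...
                    overwrite_input=overwrite_input,
                    method=method)
    r = func(a, **kwargs)
    result = _quantile(arr,
                       quantiles=q,
    ...<2 lines>...
                       out=out,
                       weights=wgt)
    slices_having_nans = np.isnan(arr[-1, ...])
                                  ~~~^^^^^^^^^
IndexError: index -1 is out of bounds for axis 0 with size 0
```

Emit:
move_arm([
  {"tx": -0.005, "ty": -0.001, "tz": 0, "turn": 0},
  {"tx": -0.017, "ty": -0.004, "tz": 0, "turn": 0},
  {"tx": -0.035, "ty": -0.009, "tz": 0, "turn": 0},
  {"tx": -0.055, "ty": -0.014, "tz": 0, "turn": 0},
  {"tx": -0.076, "ty": -0.019, "tz": 0, "turn": 0},
  {"tx": -0.097, "ty": -0.024, "tz": 0, "turn": 0},
  {"tx": -0.118, "ty": -0.029, "tz": 0, "turn": 0},
  {"tx": -0.139, "ty": -0.034, "tz": 0, "turn": 0},
  {"tx": -0.16, "ty": -0.039, "tz": 0, "turn": 0},
  {"tx": -0.181, "ty": -0.044, "tz": 0, "turn": 0},
  {"tx": -0.202, "ty": -0.049, "tz": 0, "turn": 0},
  {"tx": -0.223, "ty": -0.054, "tz": 0, "turn": 0},
  {"tx": -0.244, "ty": -0.059, "tz": 0, "turn": 0},
  {"tx": -0.265, "ty": -0.064, "tz": 0, "turn": 0},
  {"tx": -0.285, "ty": -0.069, "tz": 0, "turn": 0},
  {"tx": -0.303, "ty": -0.074, "tz": 0, "turn": 0},
  {"tx": -0.318, "ty": -0.078, "tz": 0, "turn": 0},
  {"tx": -0.33, "ty": -0.081, "tz": 0, "turn": 0},
  {"tx": -0.337, "ty": -0.082, "tz": 0, "turn": 0},
  {"tx": -0.337, "ty": -0.082, "tz": 0, "turn": 0},
])

```text
time_s: 11.27
eef_pos: [0.5022, -0.28, 0.2855]
eef_rot: [-0.001, 0.708, 0.706, -0.0]
wrist_force: [-0.3, -0.2, -0.4]
opening: 0.218
```

```bash
python3 look.py side s9 270 420 60 220; python3 look.py top t9 270 420 180 290;python3 tilt.py side s9 .5025 -.278 .17 .25
```

```text
{'time_s': 11.3167, 'eef_pos': [0.5025, -0.279, 0.2857], 'eef_rot': [-0.0006, 0.7075, 0.7067, 0.0], 'wrist_force': [-0.1154, 0.8673, -1.6906], 'opening': 0.217}
{'time_s': 11.3667, 'eef_pos': [0.5028, -0.2783, 0.2858], 'eef_rot': [-0.0005, 0.7072, 0.707, 0.0001], 'wrist_force': [-0.0089, 0.7589, -1.0335], 'opening': 0.2148}
200 slope dx/dz,dy/dz [-0.0004  0.0234] at z0 [ 0.5049 -0.2746]
img slope -0.19334975369457913 vertical would be -0.2014353645898204
 tilt -0.1 -0.3271269070360903
 tilt 0.1 -0.08515396343431106
```

View pics/s9.png

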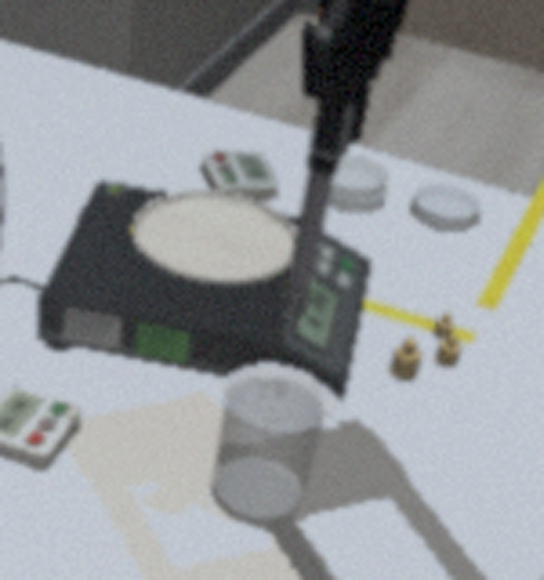

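View pics/t9.png

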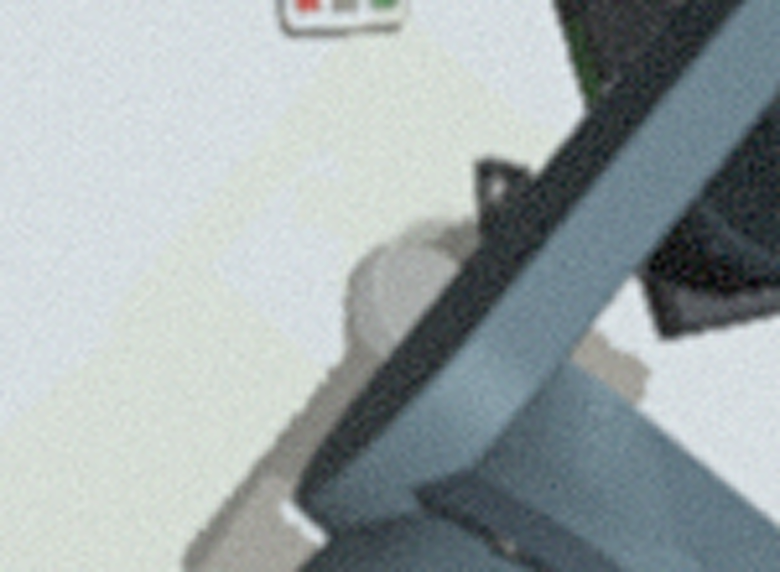

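The tool is upright (slope about 0.01–0.02) and above the beaker centre at about (0.505, −0.278), with the tip at z≈0.159. Next: shift +3 mm in x and lower.

Emit:
move_arm([
  {"tx": 0, "ty": 0.002, "tz": 0.003, "turn": 0},
  {"tx": 0, "ty": 0.003, "tz": 0.01, "turn": 0},
  {"tx": 0, "ty": 0.003, "tz": 0.02, "turn": 0},
  {"tx": 0, "ty": 0.003, "tz": 0.03, "turn": 0},
  {"tx": 0, "ty": 0.003, "tz": 0.04, "turn": 0},
  {"tx": 0, "ty": 0.003, "tz": 0.05, "turn": 0},
  {"tx": 0, "ty": 0.003, "tz": 0.06, "turn": 0},
  {"tx": 0, "ty": 0.003, "tz": 0.07, "turn": 0},
  {"tx": 0, "ty": 0.003, "tz": 0.08, "turn": 0},
  {"tx": 0, "ty": 0.003, "tz": 0.09, "turn": 0},
  {"tx": 0, "ty": 0.003, "tz": 0.1, "turn": 0},
  {"tx": 0, "ty": 0.003, "tz": 0.108, "turn": 0},
  {"tx": 0, "ty": 0.003, "tz": 0.113, "turn": 0},
  {"tx": 0, "ty": 0.003, "tz": 0.115, "turn": 0},
  {"tx": 0, "ty": 0.003, "tz": 0.115, "turn": 0},
  {"tx": 0, "ty": 0.003, "tz": 0.115, "turn": 0},
  {"tx": 0, "ty": 0.003, "tz": 0.115, "turn": 0},
  {"tx": 0, "ty": 0.003, "tz": 0.115, "turn": 0},
])

```text
time_s: 12.87
eef_pos: [0.5064, -0.2789, 0.172]
eef_rot: [0.001, 0.707, 0.707, 0.0]
wrist_force: [-0.6, 0.4, -0.5]
opening: 0.216
```

```bash
python3 look.py side s10 290 400 110 220; python3 look.py top t10 ;python3 tilt.py side s10 .5055 -.278 .105 .15
python3 - <<'E'
from h import *
C=cloud('side',np.load('s10.npy'));m=(abs(C[...,0]-.505)<.06)&(abs(C[...,1]+.278)<.06)&(C[...,2]>.085)&(C[...,2]<.097)
P=C[m];r=np.hypot(P[:,0]-.5055,P[:,1]+.278);Q=P[r>.02];print(cv2.minEnclosingCircle(Q[:,:2].astype(np.float32)),Q.min(0),Q.max(0))
for z in(.04,.045,.05):print(z,proj('side',[.5055,-.278,z]))
E
```

```text
{'time_s': 12.9167, 'eef_pos': [0.5063, -0.2788, 0.1719], 'eef_rot': [0.0005, 0.7071, 0.7071, 0.0], 'wrist_force': [0.1474, 0.1796, -1.2524], 'opening': 0.2168}
{'time_s': 12.9667, 'eef_pos': [0.5063, -0.2788, 0.1718], 'eef_rot': [0.0005, 0.7071, 0.7071, 0.0], 'wrist_force': [-0.2054, 0.6207, -0.9996], 'opening': 0.2142}
95 slope dx/dz,dy/dz [0.0123 0.014 ] at z0 [ 0.5095 -0.2729]
img slope -0.20000000000000018 vertical would be -0.20154733297743313
 tilt -0.1 -0.3328586598718007
 tilt 0.1 -0.08104388831819831
((0.50310218334198, -0.2775944769382477), 0.0412723682820797) [ 0.46420255 -0.31146292  0.08502037] [ 0.54378754 -0.23887044  0.0945807 ]
0.04 (np.float64(343.34418114136895), np.float64(184.1402268415381))
0.045 (np.float64(343.64400487653637), np.float64(182.66935188837653))
0.05 (np.float64(343.94554550811046), np.float64(181.18913328122397))
```

View pics/s10.png

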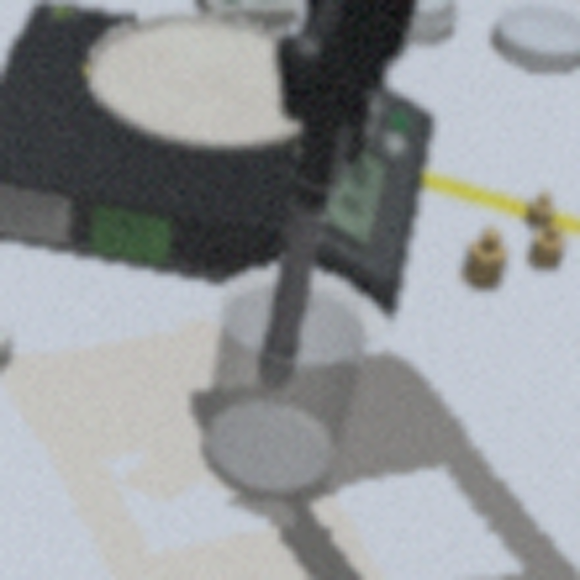

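View pics/t10.png

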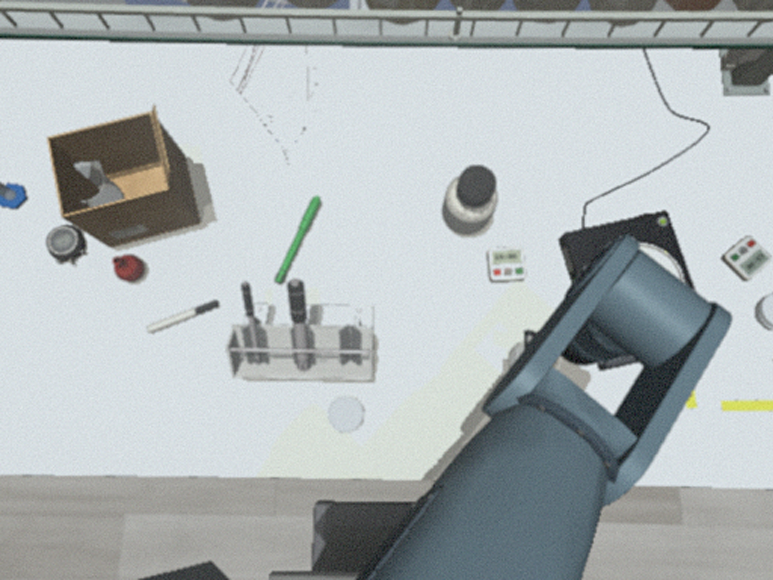

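The tip is at about (342.5, 182.5), which gives z≈0.045. It is centred in the beaker and upright, and the beaker and the other two tools are where they were.

```bash
python3 -c "
from bench import workorder,get_obs
print(workorder.hand_in());print(get_obs()['time_s'])"
```

```text
the job is handed in; nothing more can be done
None
the job is handed in; nothing more can be done
```

The job is handed in at about 13 s, with the middle-sized tool held upright inside the beaker; no verdict was reported. I drew it out of the right-hand place along its own axis. Since the wrist only turns about the vertical, I turned the tool upright by pushing its shaft lightly (about 3–5 N) against the rear top edge of the fixed stand. I then lowered it into the beaker.

Last checks before handing in:
- **Tool:** tilt was about 0.02 rad. The tip was at z ≈ 0.045 m, about 48 mm below the rim and 42 mm above the inner floor.
- **Centring:** the tool axis was within about 3 mm of the beaker centre, so it was clear of the wall.
- **Grip and forces:** the gripper was closed on the head (opening 0.215). The wrist force stayed at the noise level.
- **Surroundings:** the beaker rim was where it was at the start to within about 2 mm. By eye, the thin and thick tools, bottle, dish and timer looked unmoved.

- **Disagreements:** my first reading of the tool ends by pixel triangulation came out 12–15 mm too low. I used the depth images instead, which agreed with the given sizes to within about 10 mm.
- **Failed steps:** the first move call was refused for missing row keys and nothing moved. One script line to measure the bottle's position failed, so I planned the clearance past it by eye from the pictures.

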